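Pack the frame-squaring kit into its tray

ROBOT

A 6-joint arm with a two-finger parallel gripper is mounted at the origin on the work surface. World frame = base frame: x ahead of the robot, y to its left, z up, the work surface at z = 0. Lengths are in mm, angles in rad, forces in N, time in s.
With the tool pointing down it reaches from about 275 to 750 mm from the base axis. Payload 10.2 kg.
Tool frame: the origin (TCP) lies at the very end of the fingers, on their centre line; the grasp point (between the pads) lies 19 mm behind it (ctrl.grip_depth is the distance from the TCP to the grasp point, in mm); z points along the fingers, x is the direction in which the jaws open and shut, and the axes are right-handed (so a half turn about z gives the same grasp; the last joint's range is limited). The gripper opens to 85 mm and grips with 20 to 120 N. Pads are 22 mm wide; open, the fingers measure 114 mm over their backs; the gripper's body (76 mm by 85 mm) begins 54 mm behind the grasp point. The pads swing forward as they close: fully open they stand 13 mm farther back than shut.
Start: joints at [-1.437, 0.313, 1.498, -0, 1.331, -0.223], TCP at [183.358, -491.946, 231.294] pointing down, gripper open.
Joint ranges: [-2.94, 2.94], [-0.97, 2.17], [0.19, 2.56], [-1.23, 4.37], [0.02, 3.11], [-2.88, 2.88]. Speed limits (rad/s): [2.39, 2.39, 3.01, 3.14, 3.14, 3.14].

INTERFACE

Orientations are given as a unit quaternion [w, x, y, z].
In Python, from rig import ctrl gives the robot as it stands.
- The arm moves only by the tool play_rows, never from a script. Its argument "motion" is a list of rows, each a list of 2 entries, a list of its own where there are three numbers: the shift along the tool's x, y, z in mm, then the turn, a rotation vector about the tool's x, y, z in degrees. A call has 1 to 20 rows; each row shifts and turns the commanded pose from where the row before left it, along the tool's axes as they then stand; what a row does not reach is not made up. A row lasts 1/12 s, in which the tool goes at most 41.7 mm and 7.16 degrees, less where a joint would pass 70% of its speed; a pose out of reach is approached as far as the arm can. A call with a gripper value outside its range is refused whole. "fingers" is the finger opening in mm, from 0 to 85.4, set as the call begins (left out, the last holds). The fingers move at their own pace and stop on an object; "squeeze" is the grip in N (left out, the last holds). Time passes only in rows, so rows that do not move let the fingers close. It gives the time, the measured TCP pose, the force and the opening at its end, in the units of the state.
- ctrl.sense(): the state, without advancing time (a new reading comes with each control period).
- ctrl.capture(name): name is "scene" or "side" or "wrist"; returns the picture (400x640x3 uint8, red, green, blue); there is no depth.
- ctrl.get_calibration(name): a dict with "K" (3x3 intrinsics, pixels), "k1" (the pictures are not rectified: a ray, as slopes to the right and down, at radius r is drawn at 1 + k1 r^2 times it, then the intrinsics apply), "R" (3x3) and "t" (3): a world point X has camera coordinates R X + t; the wrist camera has in their place "tool_from_camera" (4x4, takes a point from camera to tool coordinates, whose origin is the TCP and whose axes are the tool frame's). Camera axes: x right, y down, z forward; pixel columns grow to the right and rows downward; lengths in mm; the calibration is good to about 2 mm. A picture is of the moment at which its call begins: read the wrist's pose just before it. get_calibration takes no time and is no camera call.
- ctrl.finish_job(): hands the job in, once; it reports no verdict.
Trained networks look in the newest picture that a camera, given by its name, has taken for a name from the list of things; names that differ only in an ending like _2 or _b are one class to them, and where a whole thing is asked for, a point or a joint stands for the part that bears it (a point fixed in the world has none). Each returns a list of dicts, best first, with "p" (0 to 1); they miss things now and then, are a little off and sometimes report something else, mostly with a low value. They report only what shows in the picture. A call takes as long as a camera call. They do not tell look-alikes from the thing itself.
- ctrl.spot_in(camera, name): "position" ([column, row] as shares, 0 to 1, of the picture: columns of its width, rows of its height, amid what is visible of it).
The state is a dict: "time_s": time; "joints": joint angles; "dq": joint speeds; "tau": joint torques, N m; "eef_pos": TCP position; "ee_rot": TCP orientation; "force": force on the tool from outside, world axes, zero at the start; "wrist_torque": the same for the moment, N m; "grip_width": opening from 0.0 (shut) to 1.0 (fully open).
Only numpy, scipy, OpenCV 4.12 (cv2) and the standard library are available. Lean on these libraries where they do the work, as an engineer would, in place of code of your own. Each camera call takes 0.05 s, during which the arm holds its last target. There are 200 camera calls.

TASK

Put away the frame-squaring kit: pack the L-shaped wooden elbow and the short wooden block into the small plywood tray so that both fit, the elbow standing on its foot flat on the tray floor and the block lying flat on top of that foot, beside the upright, inside the rim. Leave the long wooden block where it is: it does not belong to the kit.

Things in the scene. Friction and masses are not known exactly. Their poses are not given: they have to be found in the camera images.
- tray: Shallow open plywood tray fixed to the bench, empty. Outside 142 x 78 mm, 32 mm high; inside 130 mm (along its x) x 66 mm (along its y), walls and floor 6 mm thick, so the inside is 26 mm deep. Origin: centre of its underside, on the bench top; z up.
- elbow_mid (a point): L-shaped elbow of pale wood, loose, about 100 g, standing on its foot. Foot 110 (along its x) x 46 (along its y) x 16 mm thick; at the foot's -x end rises an upright 20 mm (x) x 46 mm (y), whose top is 70 mm above the foot's underside. The point is in the upright: 10 mm in from the foot's -x end, mid-width, 35 mm above the underside; the foot's centre lies 45 mm from it along +x. It may go into the tray with the upright at either end. z up.
- block_mid (a point): Short plain block of pale wood, loose, about 100 g: 60 (along its x) x 46 (along its y) x 46 mm high. The point is its centre, 23 mm above its underside; z up. The foot of the elbow has 90 x 46 mm free beside the upright for it.
- long_mid (a point): Long plain block of the same wood, loose, a bystander to be left alone: 125 (along its x) x 60 (along its y) x 46 mm high. The point is its centre, 23 mm above its underside; z up.
Not all that is in view belongs to the job. Leave any green look-alike of the part that bears block_mid alone.

How it is judged:
By the outcome, as a careful person would: the job done as asked, in the order asked, and still so for the second after the job is handed in, with the robot touching nothing.
It also fails if it takes over 58 s, if anything falls off the work surface, if the arm or the gripper's body presses on something with over 40 N, if the wrist force passes 120 N, or if a joint passes its speed limit or range.

## Working session

There is one attempt and no reset: what is moved stays moved. The work goes in short steps, Python scripts to look and compute and a tool call to move; the robot and the scene stay as the last step left them, time stands still between calls to the robot, and variables do not carry over. Pictures are saved under pics/ and viewed, about 8 in all and at most 12, crops included, and the job is handed in when it is done.

Besides the shell and the picture viewer there is one more tool, called after ">>>" as name(argument=value, ...) on one line, values as JSON. play_rows: Moves the arm, as the interface text tells. Its arguments: {"type":"object","properties":{"motion":{"type":"array"},"fingers":{"type":"number"},"squeeze":{"type":"number"}},"required":["motion"]}

```bash
ls; mkdir -p pics; python3 - <<'E'
from rig import ctrl
import cv2,numpy as np
s=ctrl.sense();print(s)
for c in ["scene","side","wrist"]:
    im=ctrl.capture(c);cv2.imwrite(f"pics/{c}0.png",im[:,:,::-1])
    k=ctrl.get_calibration(c);print(c,{a:np.round(b,3).tolist() for a,b in k.items() if not isinstance(b,str)})
    for n in ["tray","elbow_mid","block_mid","long_mid"]:
        print(n,[(np.round(np.array(d["position"])*[640,400],1).tolist(),round(d["p"],2)) for d in ctrl.spot_in(c,n)])
E
```

```text
pics
{'time_s': 0.0, 'joints': array([-1.43739556e+00,  3.13451600e-01,  1.49846519e+00,  3.98061940e-05,
        1.33102605e+00, -2.23381384e-01]), 'dq': array([ 0.00116728, -0.00054916,  0.00129103,  0.00073463,  0.00076499,
       -0.00109193]), 'tau': array([ 2.71525607e-05, -4.12265432e+01, -2.59744996e+01, -1.23145710e-04,
        4.15379312e-03,  3.01195549e-07]), 'eef_pos': array([ 183.3321051 , -491.65939128,  230.72368769]), 'ee_rot': array([-5.11392437e-04,  8.21355996e-01, -5.70415525e-01, -4.41143436e-04]), 'force': array([-0.04836199,  0.14527983,  0.47040612]), 'wrist_torque': array([0.05821726, 0.02495526, 0.02980126]), 'grip_width': 1.0029793049373912}
scene {'K': [[399.706, 0.0, 315.197], [0.0, 399.706, 209.315], [0.0, 0.0, 1.0]], 'k1': -0.056, 'R': [[-0.593, 0.805, -0.017], [0.613, 0.438, -0.658], [-0.522, -0.4, -0.753]], 't': [288.255, -296.152, 1351.639]}
tray [([286.6, 222.5], 0.88), ([400.8, 252.6], 0.63)]
elbow_mid [([258.4, 153.2], 0.72)]
block_mid [([358.6, 236.2], 0.9), ([444.8, 257.7], 0.77), ([427.1, 292.3], 0.66), ([402.1, 252.3], 0.59)]
long_mid [([207.8, 201.2], 0.62)]
side {'K': [[384.715, 0.0, 321.211], [0.0, 384.715, 201.252], [0.0, 0.0, 1.0]], 'k1': -0.008, 'R': [[-0.687, 0.727, 0.01], [0.48, 0.464, -0.744], [-0.546, -0.506, -0.668]], 't': [312.461, -238.149, 1383.996]}
tray [([284.2, 208.5], 0.74)]
elbow_mid [([274.3, 151.4], 0.67)]
block_mid [([434.3, 251.3], 0.91), ([407.6, 280.0], 0.82), ([352.0, 222.2], 0.78), ([389.5, 243.2], 0.55)]
long_mid [([218.6, 179.9], 0.81)]
wrist {'K': [[357.296, 0.0, 320.58], [0.0, 357.296, 202.644], [0.0, 0.0, 1.0]], 'k1': 0.008, 'tool_from_camera': [[1.0, -0.0, 0.001, -0.877], [0.0, 0.96, 0.28, -69.449], [-0.001, -0.28, 0.96, -141.928], [0.0, 0.0, 0.0, 1.0]]}
tray []
elbow_mid []
block_mid []
long_mid []
```

```bash
python3 - <<'E'
import cv2,numpy as np
a=cv2.imread("pics/scene0.png")[110:330,150:510];b=cv2.imread("pics/side0.png")[110:330,150:510]
cv2.imwrite("pics/crop0.png",cv2.resize(a,(800,489),interpolation=cv2.INTER_CUBIC))
E
```

```text
(no output)
```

View pics/crop0.png

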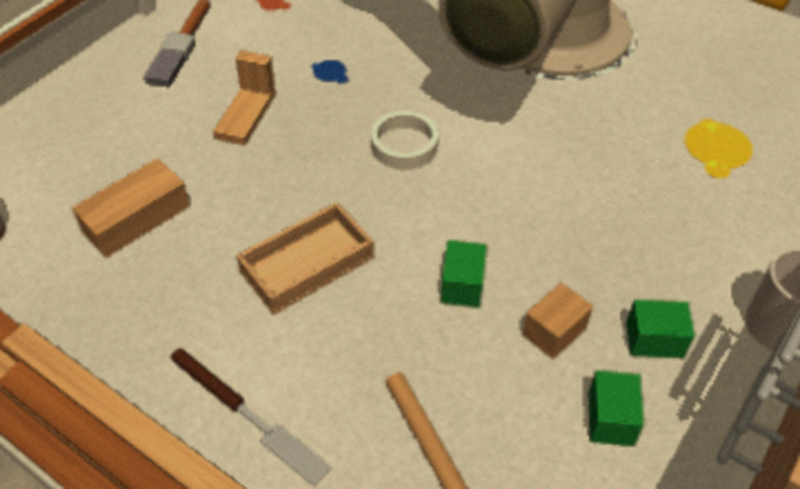

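The picture shows the elbow at about (258,153), tray (287,222), the wooden short block (401,253), long block (208,201), and three green look-alikes around the short block. I'll fit silhouettes next.

```bash
cat > h.py <<'E'
from rig import ctrl
import cv2,numpy as np
from scipy.optimize import minimize
from scipy.spatial.transform import Rotation as Ro
def box(x0,x1,y0,y1,z0,z1): return np.array([[x,y,z] for x in(x0,x1) for y in(y0,y1) for z in(z0,z1)],float)
# origin on underside, at the named point's xy
M={"elbow":[box(-10,100,-23,23,0,16),box(-10,10,-23,23,0,70)],"block":[box(-30,30,-23,23,0,46)],
"long":[box(-62.5,62.5,-30,30,0,46)],"tray":[box(-71,71,-39,39,0,32)]}
def calib(c,s=None):
    k=ctrl.get_calibration(c);K=np.array(k["K"])
    if c=="wrist":
        q=s["ee_rot"];T=np.eye(4);T[:3,:3]=Ro.from_quat(q,scalar_first=True).as_matrix();T[:3,3]=s["eef_pos"]
        E=np.linalg.inv(T@np.array(k["tool_from_camera"]));R,t=E[:3,:3],E[:3,3]
    else:R,t=np.array(k["R"]),np.array(k["t"])
    return K,k["k1"],R,t
def proj(C,X):
    K,k1,R,t=C
    return cv2.projectPoints(np.asarray(X,float).reshape(-1,1,3),cv2.Rodrigues(R)[0],t,K,np.array([k1,0,0,0,0.]))[0][:,0]
def ray(C,uv,z):
    K,k1,R,t=C
    n=cv2.undistortPoints(np.array(uv,float).reshape(1,1,2),K,np.array([k1,0,0,0,0.]))[0,0]
    d=R.T@np.array([*n,1]);o=-R.T@t;return o+d*(z-o[2])/d[2]
def place(V,p,z=0):
    c,s=np.cos(p[2]),np.sin(p[2]);return V@np.array([[c,s,0],[-s,c,0],[0,0,1]])+[p[0],p[1],z]
def wood(im):
    hsv=cv2.cvtColor(im,cv2.COLOR_RGB2HSV);return ((hsv[...,1]>95)&(hsv[...,0]<22)&(hsv[...,2]>40)).astype(np.uint8)
def blob(m,uv):
    n,l=cv2.connectedComponents(m);ys,xs=np.nonzero(l);i=np.argmin((xs-uv[0])**2+(ys-uv[1])**2)
    b=(l==l[ys[i],xs[i]]).astype(np.uint8);cs=cv2.findContours(b,cv2.RETR_EXTERNAL,cv2.CHAIN_APPROX_NONE)[0]
    return cv2.drawContours(b,cs,-1,1,-1)
S=8
def sil(C,parts,p,shape,z=0):
    out=np.zeros((shape[0]*4,shape[1]*4),np.uint8)
    for V in parts:
        h=cv2.convexHull(((proj(C,place(V,p,z))+.5)*4-.5).astype(np.float32))
        cv2.fillConvexPoly(out,np.round(h*16).astype(np.int32),255,shift=4)
    return cv2.resize(out,(shape[1],shape[0]),interpolation=cv2.INTER_AREA)/255.
def fit(views,name,z=0,p0=None):
    def cost(p):return sum(np.abs(sil(C,M[name],p,b.shape,z)-b).sum()/b.sum() for C,b in views)
    if p0 is None:
        C,b=views[0];m=cv2.moments(b,True);g=ray(C,(m["m10"]/m["m00"],m["m01"]/m["m00"]),z+20)
        starts=[(g[0]-(45 if name=="elbow" else 0)*np.cos(a)*.7,g[1]-(45 if name=="elbow" else 0)*np.sin(a)*.7,a) for a in np.arange(0,2*np.pi if name=="elbow" else np.pi,np.pi/8)]
        starts=sorted(starts,key=cost)[:4]
    else:starts=[p0]
    best=min((minimize(cost,s,method="Nelder-Mead",options=dict(initial_simplex=np.array(s)+np.array([[0,0,0],[12,0,0],[0,12,0],[0,0,.15]]),xatol=.02,fatol=1e-4)) for s in starts),key=lambda r:r.fun)
    return best.x,best.fun
E
python3 - <<'E'
from h import *
uv=dict(scene=dict(elbow=(258,153),block=(401,253),long=(208,201),tray=(287,230)),side=dict(elbow=(274,151),block=(389,243),long=(219,180),tray=(284,215)))
im={c:cv2.imread(f"pics/{c}0.png")[:,:,::-1].copy() for c in uv}
for n in M:
    v=[(calib(c),blob(wood(im[c]),uv[c][n])) for c in uv]
    print(n,[int(b.sum()) for _,b in v])
    for vv in ([v[0]],[v[1]],v):
        p,f=fit(vv,n);print("  ",np.round(p[:2],1),round(np.degrees(p[2]),1),round(f,3))
E
```

```text
elbow [689, 517]
   [ 384.  -268.7] 18.1 0.055
   [ 381.6 -269.4] 20.7 0.162
   [ 384.  -268.5] 17.8 0.228
block [669, 608]
   [495.5 264.1] -8.9 0.067
   [493.5 266.3] -2.8 0.146
   [494.5 264.6] -8.4 0.235
long [1300, 1039]
   [ 649.4 -240.9] 168.2 0.043
   [ 647.4 -239.9] 165.2 0.099
   [ 648.6 -241.2] -12.0 0.148
tray [1721, 1351]
   [581.2 -19.8] 162.1 0.029
   [578.4 -19.9] 161.9 0.1
   [580.5 -20. ] -17.7 0.135
```

>>> play_rows(motion=[[[-17.4,-33.2,0],[0,0,0]],[[-17.4,-33.2,0],[0,0,0]],[[-17.4,-33.2,0],[0,0,0]],[[-17.4,-33.2,0],[0,0,0]],[[-17.4,-33.2,0],[0,0,0]],[[-17.4,-33.2,0],[0,0,0]],[[-17.4,-33.2,0],[0,0,0]],[[-17.4,-33.2,0],[0,0,2.4]],[[0,0,0],[0,0,0]],[[0,0,0],[0,0,0]],[[0,0,0],[0,0,0]]])

```text
time_s: 1.67
eef_pos: [383.5, -269.0, 231.3]
ee_rot: [0.0, 0.809, -0.587, -0.0]
force: [0.7, -0.5, 0.2]
grip_width: 0.998
```

```bash
cat >> h.py <<'E'
def look(name,p0,z=0,fn=None,uv=None):
    s=ctrl.sense();im=ctrl.capture("wrist");C=calib("wrist",s)
    g=proj(C,place(np.concatenate(M[name]).mean(0)[None],p0,z))[0] if uv is None else uv
    b=blob(wood(im),g)
    p,f=fit([(C,b)],name,z,p0)
    if fn:
        o=im[:,:,::-1].copy()
        for V in M[name]:
            h=cv2.convexHull(proj(C,place(V,p,z)).astype(np.float32));cv2.polylines(o,[h.astype(np.int32)],True,(255,0,0),1)
        cv2.imwrite(fn,o)
    print(name,np.round(p[:2],1),round(np.degrees(p[2]),2),"cost",round(f,3),"px",b.sum())
    return p
def state():
    s=ctrl.sense();R=Ro.from_quat(s["ee_rot"],scalar_first=True).as_matrix()
    print("t",round(s["time_s"],2),"tcp",np.round(s["eef_pos"],1),"xyaw",round(np.degrees(np.arctan2(R[1,0],R[0,0])),2),"F",np.round(s["force"],1),"w",round(s["grip_width"],3),"q",np.round(s["joints"],2))
    return s,R
def plan(x,y,z,yaw):
    "shift (tool axes now) and tool-z turn (deg, mod 180) to put TCP there"
    s,R=state();d=R.T@(np.array([x,y,z])-s["eef_pos"]);a=np.degrees(np.arctan2(R[1,0],R[0,0]))-yaw
    print("shift",np.round(d,1),"turn about tool z",round((a+90)%180-90,2))
E
python3 - <<'E'
from h import *
state()
p=look("elbow",(384,-268.6,.311),fn="pics/w1.png")
plan(p[0],p[1],42,np.degrees(p[2])+90)
C=calib("scene")
for uv in [(358.6,236.2),(444.8,257.7),(427.1,292.3)]:print(ray(C,uv,30)[:2].round())
E
```

```text
t 1.67 tcp [ 383.5 -269.   231.3] xyaw -71.92 F [ 0.7 -0.5  0.2] w 0.998 q [-0.86  0.19  1.66 -0.    1.29  0.39]
elbow [ 381. -268.] 17.84 cost 0.037 px 6050
t 1.72 tcp [ 383.2 -269.4  231.3] xyaw -71.99 F [ 0.6 -1.   0.5] w 1.0 q [-0.86  0.19  1.66 -0.    1.29  0.39]
shift [ -2.    1.6 189.3] turn about tool z 0.17
[514. 156.]
[448. 359.]
[558. 366.]
```

View pics/w1.png

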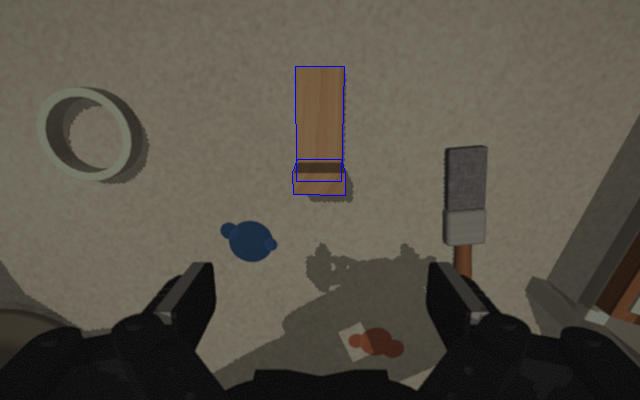

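>>> play_rows(motion=[[[-1.5,1.2,35],[0,0,0]],[[0,0,40],[0,0,0]],[[0,0,40],[0,0,0]],[[0,0,38],[0,0,0]],[[0,0,28],[0,0,0]],[[0,0,15],[0,0,0]],[[0,0,0],[0,0,0]],[[0,0,0],[0,0,0]]])

```text
time_s: 2.38
eef_pos: [381.5, -268.5, 35.3]
ee_rot: [-0.0, 0.809, -0.588, -0.0]
force: [0.2, 0.4, 1.1]
grip_width: 0.997
```

>>> play_rows(fingers=36, squeeze=50, motion=[[[0,0,0],[0,0,0]],[[0,0,0],[0,0,0]],[[0,0,0],[0,0,0]],[[0,0,0],[0,0,0]],[[0,0,0],[0,0,0]],[[0,0,0],[0,0,0]],[[0,0,0],[0,0,0]],[[0,0,0],[0,0,0]]])

```text
time_s: 3.05
eef_pos: [382.4, -268.3, 36.4]
ee_rot: [0.0, 0.809, -0.587, 0.001]
force: [-0.3, 0.2, 6.3]
grip_width: 0.531
```

>>> play_rows(motion=[[[0,0,-15],[0,0,0]],[[0,0,-30],[0,0,0]],[[0,0,-35],[0,0,0]],[[0,0,-25],[0,0,0]],[[-12,-14,0],[0,0,0]],[[-25,-28.6,0],[0,0,0]],[[-25,-28.6,0],[0,0,0]],[[-25,-28.6,0],[0,0,0]],[[-25,-28.6,0],[0,0,0]],[[-25,-28.6,0],[0,0,0]],[[-25,-28.6,0],[0,0,0]],[[-25,-28.6,0],[0,0,0]],[[-14,-14,0],[0,0,6]],[[0,0,0],[0,0,6]],[[0,0,0],[0,0,6]],[[0,0,0],[0,0,6]],[[0,0,0],[0,0,6]],[[0,0,0],[0,0,5.6]],[[0,0,0],[0,0,0]],[[0,0,0],[0,0,0]]])

```text
time_s: 4.72
eef_pos: [536.7, -5.9, 140.6]
ee_rot: [0.0, -0.592, 0.806, -0.0]
force: [0.3, 0.0, -0.4]
grip_width: 0.534
```

```bash
python3 - <<'E'
from h import *
s,R=state()
for c in ["scene","side","wrist"]:
    im=ctrl.capture(c)[:,:,::-1]
    cv2.imwrite(f"pics/{c}1.png",im)
a,b,c=[cv2.imread(f"pics/{c}1.png") for c in("scene","side","wrist")]
cr=lambda i:cv2.resize(i[120:280,200:400],(400,320),interpolation=cv2.INTER_CUBIC)
cv2.imwrite("pics/m1.png",np.vstack([np.hstack([cr(a),cr(b)]),cv2.resize(c,(448,280)).copy() if 0 else np.hstack([cv2.resize(c,(448,280)),np.zeros((280,352,3),np.uint8)])]))
E
```

```text
t 4.72 tcp [536.7  -5.9 140.6] xyaw -107.39 F [ 0.3  0.  -0.4] w 0.534 q [-0.23  0.43  1.59 -0.    1.13  1.64]
```

View pics/m1.png

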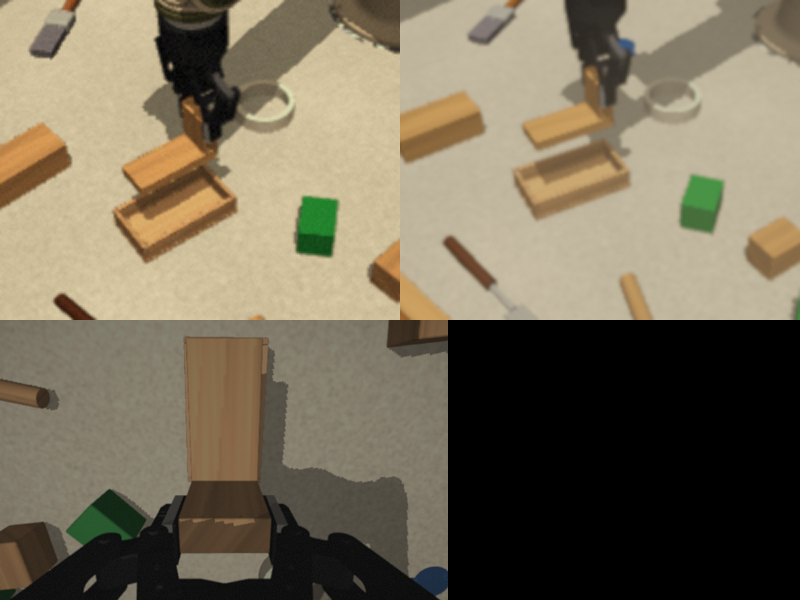

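The elbow is held level over the tray, foot far end at wrist pixels about (264–378, 26), tray peeking out at right. I'll overlay predicted outlines.

```bash
python3 - <<'E'
from h import *
s,R=state();pe=(s["eef_pos"][0],s["eef_pos"][1],np.radians(-17.4));zb=s["eef_pos"][2]-36.4
out=[]
for c,(x,y,w,h),k in [("wrist",(240,0,160,240),2.5),("scene",(250,170,90,90),4),("side",(250,170,90,90),4)]:
    im=cv2.imread(f"pics/{c}1.png");C=calib(c,s)
    cr=cv2.resize(im[y:y+h,x:x+w],None,fx=k,fy=k,interpolation=cv2.INTER_CUBIC)
    def dr(P,col):cv2.polylines(cr,[np.round((proj(C,P)-[x,y]+.5)*k-.5).astype(np.int32)],True,col,1)
    q=lambda x0,x1,y0,y1,z:np.array([[x0,y0,z],[x1,y0,z],[x1,y1,z],[x0,y1,z]],float)
    dr(place(q(10,100,-23,23,16),pe,zb),(255,0,0));dr(place(q(-10,100,-23,23,0),pe,zb),(255,255,0))
    for p in [(580.5,-20,np.radians(-17.7))]:dr(place(q(-71,71,-39,39,32),p),(0,255,0))
    out.append(cr)
o=np.zeros((740,760,3),np.uint8);o[:600,:400]=out[0];o[:360,400:]=out[1];o[370:730,400:]=out[2]
cv2.imwrite("pics/m2.png",cv2.resize(o[:730],(616,592)) if 0 else o[:600])
cv2.imwrite("pics/m2.png",cv2.resize(o,(616,600)))
E
```

```text
t 4.87 tcp [536.7  -5.9 140.4] xyaw -107.43 F [-0.   0.4 -1. ] w 0.531 q [-0.23  0.43  1.59  0.    1.13  1.65]
```

View pics/m2.png

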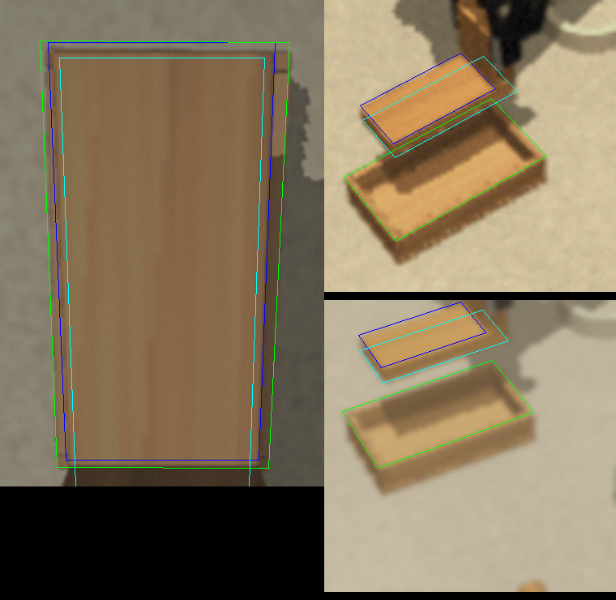

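>>> play_rows(motion=[[[0.2,-1.7,20],[0,0,0.2]],[[0,0,25],[0,0,0]],[[0,0,20],[0,0,0]],[[0,0,14],[0,0,0]],[[0,0,8],[0,0,0]],[[0,0,5],[0,0,0]],[[0,0,3],[0,0,0]],[[0,0,0],[0,0,0]],[[0,0,0],[0,0,0]]])

```text
time_s: 5.62
eef_pos: [538.7, -6.7, 46.0]
ee_rot: [0.0, -0.59, 0.808, -0.0]
force: [-0.1, -0.3, -1.3]
grip_width: 0.53
```

>>> play_rows(motion=[[[0,0,1],[0,0,0]],[[0,0,1],[0,0,0]],[[0,0,0.5],[0,0,0]],[[0,0,0],[0,0,0]],[[0,0,0],[0,0,0]]])

```text
time_s: 6.03
eef_pos: [538.3, -6.6, 42.9]
ee_rot: [0.0, -0.589, 0.808, -0.0]
force: [-0.7, 0.5, -0.2]
grip_width: 0.531
```

>>> play_rows(fingers=85, motion=[[[0,0,0.4],[0,0,0]],[[0,0,0],[0,0,0]],[[0,0,0],[0,0,0]],[[0,0,0],[0,0,0]],[[0,0,0],[0,0,0]],[[0,0,0],[0,0,0]],[[0,0,-10],[0,0,0]],[[0,0,-30],[0,0,0]],[[0,0,-40],[0,0,0]],[[0,0,-40],[0,0,0]],[[0,0,-40],[0,0,0]],[[0,-15,-20],[0,0,0]],[[0,-25,0],[0,0,0]],[[0,0,0],[0,0,0]],[[0,0,0],[0,0,0]],[[0,0,0],[0,0,0]]])

```text
time_s: 7.37
eef_pos: [575.8, -18.6, 222.3]
ee_rot: [-0.0, -0.59, 0.808, 0.0]
force: [-0.0, 0.5, -0.5]
grip_width: 0.993
```

```bash
python3 - <<'E'
from h import *
s,R=state();im=ctrl.capture("wrist");C=calib("wrist",s)
b=blob(wood(im),proj(C,[[580,-20,20]])[0]);p,f=fit([(C,b)],"tray",0,(580.3,-20,-.309));print("tray",p,np.degrees(p[2]),f,b.sum())
o=im[:,:,::-1].copy()
q=lambda x0,x1,y0,y1,z:np.array([[x0,y0,z],[x1,y0,z],[x1,y1,z],[x0,y1,z]],float)
def dr(P,col):cv2.polylines(o,[np.round(proj(C,P)*16).astype(np.int32)],True,col,1,shift=4)
dr(place(q(-71,71,-39,39,32),p),(0,255,0))
e=(538.4,-6.6,-.309);dr(place(q(10,100,-23,23,22),e),(255,0,0));dr(place(q(-10,10,-23,23,76),e),(255,0,0))
cv2.imwrite("pics/w3.png",o)
E
```

```text
t 7.37 tcp [575.8 -18.6 222.3] xyaw -107.75 F [-0.   0.5 -0.5] w 0.993 q [-0.24  0.43  1.35  0.    1.36  1.65]
tray [ 5.77759038e+02 -1.97698581e+01 -3.12263420e-01] -17.891376048942423 0.034017427007598494 11958
```

View pics/w3.png

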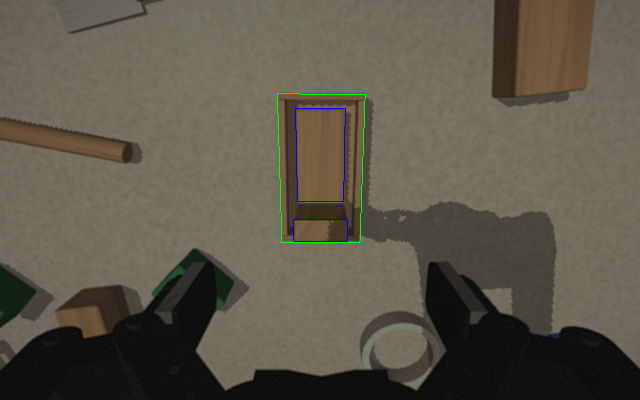

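The elbow lies within the tray, foot flat, its upright at the lower end (about (320,230)), matching the predicted outline. On to the block.

>>> play_rows(motion=[[[-30.6,20.4,0],[0,0,0]],[[-30.6,20.4,0],[0,0,0]],[[-30.6,20.4,0],[0,0,0]],[[-30.6,20.4,0],[0,0,0]],[[-30.6,20.4,0],[0,0,0]],[[-30.6,20.4,0],[0,0,0]],[[-30.6,20.4,0],[0,0,0]],[[-30.6,20.4,0],[0,0,-5]],[[0,0,0],[0,0,-4.8]],[[0,0,0],[0,0,0]],[[0,0,0],[0,0,0]],[[0,0,0],[0,0,0]]])

```text
time_s: 8.42
eef_pos: [495.7, 263.3, 222.4]
ee_rot: [-0.0, -0.655, 0.756, -0.0]
force: [0.1, -0.1, 0.8]
grip_width: 0.992
```

```bash
python3 - <<'E'
from h import *
p=look("block",(494.5,264.5,-.13),fn="pics/w4.png")
plan(p[0],p[1],18,np.degrees(p[2])+90)
E
```

```text
block [492.6 265.1] -11.09 cost 0.075 px 3321
t 8.47 tcp [495.8 263.2 222.5] xyaw -98.15 F [ 1.   0.2 -0.2] w 0.996 q [ 0.28  0.4   1.4  -0.    1.34  1.99]
shift [ -1.5   3.4 204.5] turn about tool z 2.94
```

View pics/w4.png

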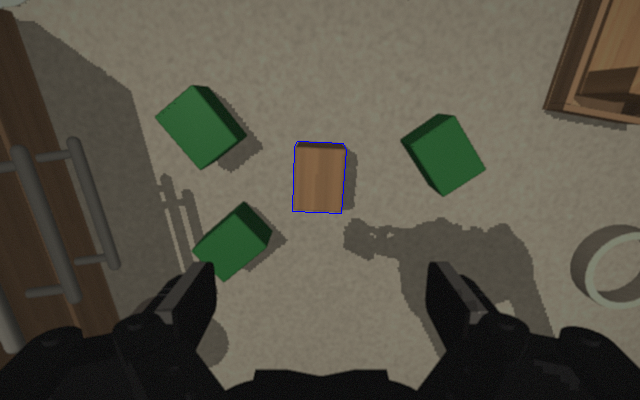

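The wooden block is at about (320,177), fit aligned, and the greens are clear of the finger columns.

>>> play_rows(fingers=74, motion=[[[-1.4,2.7,30],[0,0,2.2]],[[0,0,40],[0,0,0]],[[0,0,40],[0,0,0]],[[0,0,40],[0,0,0]],[[0,0,30],[0,0,0]],[[0,0,18],[0,0,0]],[[0,0,8.5],[0,0,0]],[[0,0,0],[0,0,0]],[[0,0,0],[0,0,0]]])

```text
time_s: 9.22
eef_pos: [493.9, 265.6, 16.8]
ee_rot: [0.001, -0.641, 0.767, -0.0]
force: [-0.5, -1.3, 0.1]
grip_width: 0.868
```

>>> play_rows(fingers=36, squeeze=50, motion=[[[0,0,0],[0,0,0]],[[0,0,0],[0,0,0]],[[0,0,0],[0,0,0]],[[0,0,0],[0,0,0]],[[0,0,0],[0,0,0]],[[0,0,0],[0,0,0]],[[0,0,0],[0,0,0]]])

```text
time_s: 9.8
eef_pos: [494.0, 266.1, 17.5]
ee_rot: [0.001, -0.642, 0.767, -0.001]
force: [-0.7, -0.3, 6.4]
grip_width: 0.529
```

>>> play_rows(motion=[[[0,0,-12],[0,0,0]],[[0,0,-30],[0,0,0]],[[0,0,-38],[0,0,0]],[[0,0,-38],[0,0,0]],[[12,-6.5,-15],[0,0,0]],[[33,-18,0],[0,0,0]],[[33,-18,0],[0,0,0]],[[33,-18,0],[0,0,0]],[[33,-18,0],[0,0,0]],[[33,-18,0],[0,0,0]],[[33,-18,0],[0,0,0]],[[33,-18,0],[0,0,0]],[[24.4,-13,0],[0,0,2.6]],[[0,0,0],[0,0,5]],[[0,0,0],[0,0,0]],[[0,0,0],[0,0,0]],[[0,0,0],[0,0,0]]])

```text
time_s: 11.22
eef_pos: [588.9, -22.1, 149.4]
ee_rot: [0.0, -0.591, 0.807, 0.0]
force: [0.0, -0.2, -1.2]
grip_width: 0.528
```

```bash
python3 - <<'E'
from h import *
s,R=state();zb=s["eef_pos"][2]-17.5
for c in ["scene","side","wrist"]: cv2.imwrite(f"pics/{c}2.png",ctrl.capture(c)[:,:,::-1])
pb=(s["eef_pos"][0],s["eef_pos"][1],np.radians(-17.8));e=(538.4,-6.6,-.309)
q=lambda x0,x1,y0,y1,z:np.array([[x0,y0,z],[x1,y0,z],[x1,y1,z],[x0,y1,z]],float)
o=np.zeros((600,760,3),np.uint8);
for c,(x,y,w,h),k,(ox,oy) in [("wrist",(200,100,240,300),1.66,(0,0)),("scene",(240,140,100,100),3,(400,0)),("side",(240,140,100,100),3,(400,300))]:
    im=cv2.imread(f"pics/{c}2.png");C=calib(c,s)
    cr=cv2.resize(im[y:y+h,x:x+w],None,fx=k,fy=k,interpolation=cv2.INTER_CUBIC)
    def dr(P,col):cv2.polylines(cr,[np.round((proj(C,P)-[x,y]+.5)*k-.5).astype(np.int32)],True,col,1)
    dr(place(q(-30,30,-23,23,0),pb,zb),(255,0,0));dr(place(q(-30,30,-23,23,46),pb,zb),(255,0,0))
    dr(place(q(10,100,-23,23,22),e),(0,255,0));dr(place(q(-10,10,-23,23,76),e),(0,255,0))
    o[oy:oy+cr.shape[0],ox:ox+cr.shape[1]]=cr
cv2.imwrite("pics/m4.png",o)
E
```

```text
t 11.22 tcp [588.9 -22.1 149.4] xyaw -107.57 F [ 0.  -0.2 -1.2] w 0.528 q [-0.24  0.52  1.41  0.    1.21  1.64]
```

View pics/m4.png

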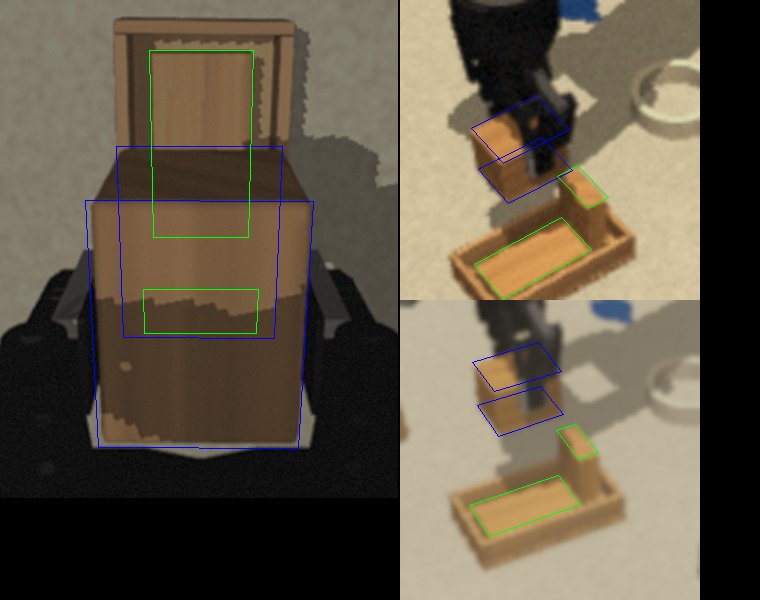

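>>> play_rows(motion=[[[0.6,-1.0,15],[0,0,0.3]],[[0,0,25],[0,0,0]],[[0,0,25],[0,0,0]],[[0,0,18],[0,0,0]],[[0,0,12],[0,0,0]],[[0,0,8],[0,0,0]],[[0,0,4],[0,0,0]],[[0,0,0],[0,0,0]],[[0,0,0],[0,0,0]],[[0,0,0],[0,0,0]]])

```text
time_s: 12.2
eef_pos: [590.5, -24.0, 43.0]
ee_rot: [0.001, -0.587, 0.809, -0.001]
force: [-0.8, -0.9, -2.3]
grip_width: 0.529
```

>>> play_rows(motion=[[[0,0,1],[0,0,0]],[[0,0,0.8],[0,0,0]],[[0,0,0],[0,0,0]],[[0,0,0],[0,0,0]]])

```text
time_s: 12.53
eef_pos: [590.0, -23.9, 40.2]
ee_rot: [0.0, -0.587, 0.809, -0.0]
force: [-0.5, -0.0, -1.1]
grip_width: 0.533
```

>>> play_rows(fingers=75, motion=[[[0,0,0.5],[0,0,0]],[[0,0,0],[0,0,0]],[[0,0,0],[0,0,0]],[[0,0,0],[0,0,0]],[[0,0,0],[0,0,0]],[[0,0,0],[0,0,0]],[[0,0,-10],[0,0,0]],[[0,0,-30],[0,0,0]],[[0,0,-40],[0,0,0]],[[0,0,-40],[0,0,0]],[[0,0,-40],[0,0,0]],[[0,0,-30],[0,0,0]],[[0,25,0],[0,0,0]],[[0,30,0],[0,0,0]],[[0,0,0],[0,0,0]],[[0,0,0],[0,0,0]]])

```text
time_s: 13.87
eef_pos: [537.1, -6.5, 230.8]
ee_rot: [0.0, -0.588, 0.809, -0.0]
force: [1.3, -0.0, -0.2]
grip_width: 0.876
```

```bash
python3 - <<'E'
from h import *
s,R=state()
ims=[ctrl.capture(c)[:,:,::-1] for c in ["scene","side","wrist"]]
pb=(590,-23.9,-.311);e=(538.4,-6.6,-.309)
q=lambda x0,x1,y0,y1,z:np.array([[x0,y0,z],[x1,y0,z],[x1,y1,z],[x0,y1,z]],float)
o=np.zeros((600,760,3),np.uint8)
C=calib("wrist",s);w=cv2.resize(ims[2][0:270,200:440],None,fx=1.9,fy=2.2)[:,:440]
o[:594,:440]=w
for i,oy in((0,0),(1,300)): o[oy:oy+300,450:750]=cv2.resize(ims[i][150:250,235:335],(300,300),interpolation=cv2.INTER_CUBIC)
cv2.imwrite("pics/m5.png",o)
b=blob(wood(ims[0][:,:,::-1].copy()),(208,201))
print("long",fit([(calib("scene"),b)],"long",0,(649.4,-240.9,np.radians(168.2-180))))
E
```

```text
t 13.87 tcp [537.1  -6.5 230.8] xyaw -108.04 F [ 1.3 -0.  -0.2] w 0.876 q [-0.23  0.34  1.46 -0.    1.34  1.66]
long (array([ 6.48760149e+02, -2.40947289e+02, -2.02405780e-01]), np.float64(0.043194747034616315))
```

View pics/m5.png

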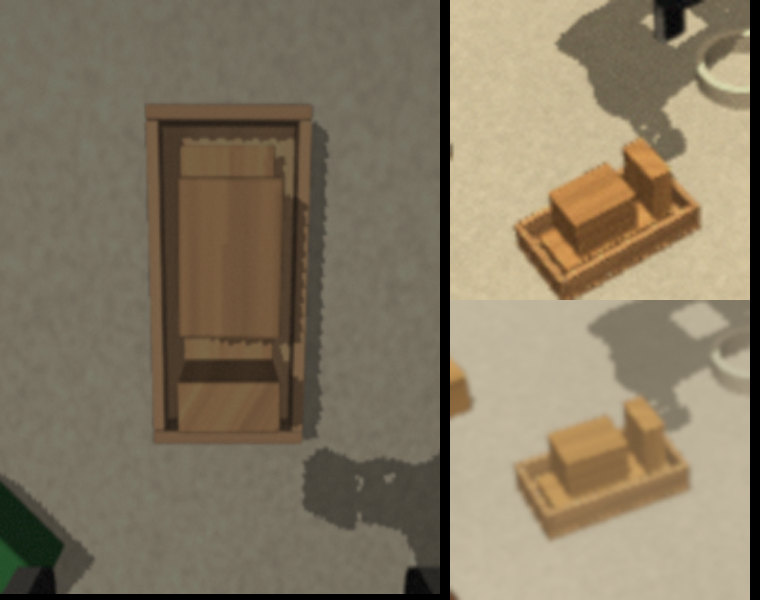

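The elbow stands in the tray. The block lies flat on its foot with a gap on both sides, inside the rim, and the gripper is clear of everything.

```bash
python3 -c "
from rig import ctrl
print(ctrl.finish_job())"
```

```text
the job is handed in; nothing more can be done
None
```

The kit is packed and handed in at about 14 s of the 58 s allowed. The elbow stands on its foot on the tray floor, and the short wooden block lies flat on that foot beside the upright, inside the rim.

- **Final views:** all three cameras show both parts seated and level, with free space at each end of the block. The gripper is about 150 mm above them, touching nothing.
- **Long block:** fitted within 1 mm of its starting position, so it was not moved. The arm went near only one of the green look-alikes' neighbours, the short block, and kept clear of all three greens in the pictures.
- **Forces:** the highest reading I saw was about 6 N, as the fingers closed; I only read it at the end of each move.
- **Disagreements:** the cameras differed by 2–3 mm on the elbow and tray positions and by a few degrees on the block's angle. That is well inside the roughly 10 mm of clearance. No check failed.

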